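Sweep timber washers through the gate into the slot

ROBOT

A 6-joint arm with a two-finger parallel gripper is mounted at the origin on the work surface. World frame = base frame: x ahead of the robot, y to its left, z up, the work surface at z = 0. Lengths are in m, angles in degrees, forces in N, time in s.
With the tool pointing down it reaches from about 0.375 to 0.9 m from the base axis. Payload 3.1 kg.
Tool frame: the origin (TCP) lies midway between the tips of the shut fingers; the grasp point (between the pads) lies bot.hold_point_z behind it (bot.hold_point_z is the distance from the TCP to the grasp point, in m); z points along the fingers, y is the direction in which the jaws open and shut (so a half turn about z gives the same grasp; the last joint's range is limited). The gripper opens to 87 mm and grips with 3 to 60 N. Pads are 19 mm wide; open, the fingers measure 117 mm over their backs; the gripper's body (75 mm by 190 mm) begins 51 mm behind the grasp point.
Start: joints at [-84.425, 30.224, 82.088, -0, 67.689, -10.227], TCP at [0.17, -0.601, 0.223] pointing down, gripper open.
Joint ranges: [-176.69, 176.69], [-43.24, 126.21], [12.49, 139.97], [-82, 262], [0, 151.66], [-163.58, 163.58]. Speed limits (degrees/s): [159.86, 159.86, 180, 180, 180, 180].

INTERFACE

Orientations are given as a 3x3 rotation matrix whose columns are the frame's x, y, z axes.
In Python, from rig import bot, vision, order gives the robot as it stands. The module is installed in compiled form; this text tells all that it offers.
- The arm moves only by the tool move_arm, never from a script. Its argument "moves" is a list of rows, each an object of numbers: "hand": the finger opening in mm, from 0 to 87; "x", "y", "z": the shift along the tool's x, y, z in units of 25 mm (1.0 is 25 mm); "wx", "wy", "wz": the turn, a rotation vector about the tool's x, y, z in degrees. In form: [{"hand": .., "x": .., "y": .., "z": .., "wx": .., "wy": .., "wz": ..}, ...]. A call has 1 to 20 rows; each row shifts and turns the commanded pose from where the row before left it, along the tool's axes as they then stand; what a row does not reach is not made up. A row lasts 1/10 s, in which the tool goes at most 50 mm and 8.59 degrees, less where a joint would pass 70% of its speed; a pose out of reach is approached as far as the arm can. A call is refused whole if a number of a shift passes 1 or a number of a turn 8.59, either way. A call with a gripper value outside its range is refused whole. The fingers move at their own pace and stop on an object; the grip force is fixed at half the most. Time passes only in rows, so rows that do not move let the fingers close. It gives the time, the measured TCP pose, the force and the opening at its end, in the units of the state.
- bot.read_state(): the state, without advancing time (a new reading comes with each control period).
- vision.capture(name): name is "scene" or "side" or "wrist"; returns a dict with "image" (420x560x3 uint8, red, green, blue), "z_map" (420x560 float32, m along the optical axis (not along the pixel's ray), 0 where there is no reading), "fx", "fy", "cx", "cy" (pixels), "k1" (the pictures are not rectified: a ray, as slopes to the right and down, at radius r is drawn at 1 + k1 r^2 times it, then the intrinsics apply), "pose" (4x4, takes a point from camera to world coordinates); the wrist camera has in their place "hand_eye" (4x4, takes a point from camera to tool coordinates, whose origin is the TCP and whose axes are the flange's). Camera axes: x right, y down, z forward; pixel columns grow to the right and rows downward; lengths in m; the calibration is good to about 2 mm. A picture is of the moment at which its call begins: read the wrist's pose just before it.
- order.hand_in(): hands the job in, once; it reports no verdict.
The state is a dict: "time_s": time; "joint_positions": joint angles; "qvel": joint speeds; "tau": joint torques, N m; "position": TCP position; "tcp_rot": TCP orientation; "force": force on the tool from outside, world axes, zero at the start; "moment": the same for the moment, N m; "opening": opening from 0.0 (shut) to 1.0 (fully open).
Only numpy, scipy, OpenCV 4.12 (cv2) and the standard library are available. Lean on these libraries where they do the work, as an engineer would, in place of code of your own. Each camera call takes 0.05 s, during which the arm holds its last target.

TASK

Sweep the three loose steel washers across the sorting tray with your fingertips, one at a time through the narrow gate between the yellow lead-ins, so that each drops down into the slot behind it. Only push them: do not lift or carry any washer. Leave the brass-coloured bolt standing where it is and the nut where it lies on the tray, and do not disturb the other things on the bench.

Things in the scene. Friction and masses are not known exactly. Their poses are not given: they have to be found in the camera images.
- tray: wooden tray fixed to the bench, standing at any angle. Origin: on its underside at bench level (outside x -175 to +195, y -162 to +162 mm); its x points from deck to gate, z up. Flat plywood deck 80 mm above the bench, x -165 to +77 mm (slot's edge), y -150 to +150 mm; rails round it 10-12 mm thick, 14 mm above the deck. A fence as high as the rails crosses at x 75-87 mm, open only at the gate
- gate (a point): middle of the gate at deck height, in the fence's face on the deck side (tray x = 75 mm, y = 0). The gate is 60 mm wide (along the tray's y) and open above; yellow 45 degree lead-ins, as high as the fence, flare from it to 96 mm wide at 18 mm before the fence
- slot (a point): middle of the slot's open mouth, at deck height (tray x = 131 mm, y = 0). The slot is a pit 108 mm long (tray x 77 to 185 mm), 62 mm wide, 75 mm deep; a slick bare-metal ramp falls from the deck's edge at 55 degrees to a slick green floor. A washer pushed until its centre is some 10 mm past tray x = 77 mm tips over the edge and slides down
- washer_a_mid (a point): flat round steel washer, 46 mm across, 6 mm thick, hole 14 mm, about 60 g, loose on the tray's deck (may differ in weight and slipperiness). This point is its centre, half-way through its thickness: 3 mm above the deck while it lies there
- washer_b_mid (a point): flat round steel washer, 46 mm across, 6 mm thick, hole 14 mm, about 60 g, loose on the tray's deck (may differ in weight and slipperiness). This point is its centre, half-way through its thickness: 3 mm above the deck while it lies there
- washer_c_mid (a point): flat round steel washer, 46 mm across, 6 mm thick, hole 14 mm, about 60 g, loose on the tray's deck (may differ in weight and slipperiness). This point is its centre, half-way through its thickness: 3 mm above the deck while it lies there
- bolt: brass-coloured bolt standing on its round head on the deck, 60 mm tall, head 32 mm across and 10 mm thick, shank 12 mm; origin at the middle of the head's underside. Stays where it is
- nut: brass-coloured hexagon nut lying on the deck near the corner of fence and +y rail, 35 mm over its corners, 15 mm high; origin at the middle of its underside. Stays where it is
- tape: yellow tape measure standing beside the tray, 65 x 36 x 62 mm high; origin under its middle. Leave alone
- pencil: flat red carpenter's pencil lying on the bench beside the tray, 160 mm long (its x), 14 x 8 mm; origin under its middle. Leave alone
- hammer: hammer lying on the bench, left of the tray. Leave alone
- jar: glass jar with a red cap on the bench, 70 mm across, 90 mm high; origin under its middle. Leave alone
- offcut: offcut of pale timber on the bench, 100 x 70 x 45 mm high; origin under its middle. Leave alone
There are look-alikes about, which are no part of the job. What is shaped like the part that bears washer_c_mid but orange is not meant. What is shaped like the part that bears washer_b_mid but red is not meant.

How it is judged (in metres and radians):
On the way, in this order (a step that is already met when the one before it is completed fails the run):
1. a first washer, and no other, has dropped into the slot (((x of washer_a_mid in the frame of tray between 0.078 and 0.185 m and y of washer_a_mid in the frame of tray between -0.031 and 0.031 m and height (world z) of washer_a_mid below 0.072 m) or (x of washer_b_mid in the frame of tray between 0.078 and 0.185 m and y of washer_b_mid in the frame of tray between -0.031 and 0.031 m and height (world z) of washer_b_mid below 0.072 m) or (x of washer_c_mid in the frame of tray between 0.078 and 0.185 m and y of washer_c_mid in the frame of tray between -0.031 and 0.031 m and height (world z) of washer_c_mid below 0.072 m))), for 0.2 s.
2. then a second one ((((x of washer_a_mid in the frame of tray between 0.078 and 0.185 m and y of washer_a_mid in the frame of tray between -0.031 and 0.031 m and height (world z) of washer_a_mid below 0.072 m) and (x of washer_b_mid in the frame of tray between 0.078 and 0.185 m and y of washer_b_mid in the frame of tray between -0.031 and 0.031 m and height (world z) of washer_b_mid below 0.072 m)) or ((x of washer_a_mid in the frame of tray between 0.078 and 0.185 m and y of washer_a_mid in the frame of tray between -0.031 and 0.031 m and height (world z) of washer_a_mid below 0.072 m) and (x of washer_c_mid in the frame of tray between 0.078 and 0.185 m and y of washer_c_mid in the frame of tray between -0.031 and 0.031 m and height (world z) of washer_c_mid below 0.072 m)) or ((x of washer_b_mid in the frame of tray between 0.078 and 0.185 m and y of washer_b_mid in the frame of tray between -0.031 and 0.031 m and height (world z) of washer_b_mid below 0.072 m) and (x of washer_c_mid in the frame of tray between 0.078 and 0.185 m and y of washer_c_mid in the frame of tray between -0.031 and 0.031 m and height (world z) of washer_c_mid below 0.072 m)))), for 0.2 s.
3. then the third (x of washer_a_mid in the frame of tray between 0.078 and 0.185 m and y of washer_a_mid in the frame of tray between -0.031 and 0.031 m and height (world z) of each of washer_a_mid, washer_b_mid, washer_c_mid below 0.072 m and x of washer_b_mid in the frame of tray between 0.078 and 0.185 m and y of washer_b_mid in the frame of tray between -0.031 and 0.031 m and x of washer_c_mid in the frame of tray between 0.078 and 0.185 m and y of washer_c_mid in the frame of tray between -0.031 and 0.031 m), for 0.2 s.
At the end, for the whole second after the job is handed in: all three washers at rest in the slot, their centres at least 8 mm below the deck; the bolt upright (within 0.2 rad) and bolt and nut within 20 mm of where they began (all of step 3 and linear speed of each of washer_a, washer_b, washer_c below 0.03 m/s and angle between bolt's own z axis and vertical below 0.2 rad and distance of each of bolt, nut from where it was at the start of the episode below 0.02 m); the robot touches nothing.
It fails at once if a washer is lifted: its centre rises 15 mm above where it lay on the deck (height (world z) of any of washer_a_mid, washer_b_mid, washer_c_mid above 0.098 m).
It fails at once if the bolt is tipped, or moved more than 20 mm (distance of bolt from where it was at the start of the episode above 0.02 m or angle between bolt's own z axis and vertical above 0.5 rad).
It fails at once if the nut is moved more than 20 mm (distance of nut from where it was at the start of the episode above 0.02 m).
It fails at once if another thing on the bench is moved more than 25 mm (distance of any of tape, pencil, hammer, jar, offcut from where it was at the start of the episode above 0.025 m).
It also fails if it takes over 72 s, if anything falls off the work surface, if the arm or the gripper's body presses on something with over 40 N, if the wrist force passes 120 N, or if a joint passes its speed limit or range.

## Working session

There is one attempt and no reset: what is moved stays moved. The work goes in short steps, Python scripts to look and compute and a tool call to move; the robot and the scene stay as the last step left them, time stands still between calls to the robot, and variables do not carry over. Pictures are saved under pics/ and viewed, and the job is handed in when it is done.

Besides the shell and the picture viewer there is one more tool, called after ">>>" as name(argument=value, ...) on one line, values as JSON. move_arm: Moves the arm, as the interface text tells. Its arguments: {"type":"object","properties":{"moves":{"type":"array"}},"required":["moves"]}

```bash
mkdir -p pics; python3 - <<'E'
from rig import bot, vision, order
import cv2,pickle
print(bot.read_state(), bot.hold_point_z)
d={}
for n in ("scene","side","wrist"):
    s=bot.read_state(); c=vision.capture(n); c['st']=s; d[n]=c
    cv2.imwrite(f"pics/{n}0.png",c['image'][:,:,::-1])
    print(n,{k:c[k] for k in c if k not in('image','z_map','st')})
pickle.dump(d,open('c0.pkl','wb'))
E
```

```text
{'time_s': 0.0, 'joint_positions': array([-8.44239998e+01,  3.02778875e+01,  8.21573628e+01, -7.16941338e-05,
        6.76881338e+01, -1.02262776e+01]), 'qvel': array([ 0.05661012,  0.00712697,  0.07151207, -0.01711885, -0.05253218,
        0.03908562]), 'tau': array([-2.45058854e-04, -4.40041816e+01, -1.76590562e+01,  6.31620898e-02,
        5.82358148e-02, -1.62727706e-04]), 'position': array([ 0.17016508, -0.60062402,  0.22157777]), 'tcp_rot': array([[ 9.62207079e-01,  2.72318735e-01, -2.10395003e-04],
       [ 2.72318549e-01, -9.62204767e-01,  2.14315508e-03],
       [ 3.81178206e-04, -2.11945345e-03, -9.99997681e-01]]), 'force': array([ 0.16441243, -0.02132025, -0.18978816]), 'moment': array([-0.03362397, -0.06255224, -0.04020374]), 'opening': 1.001392121939791} 0.0187
scene {'fx': 482.3718450258739, 'fy': 482.3718450258739, 'cx': 277.34621074353544, 'cy': 214.676309056026, 'k1': -0.006373914765373348, 'pose': array([[-5.98916599e-01,  6.12436409e-01, -5.15965651e-01,
         1.22183657e+00],
       [ 8.00811401e-01,  4.57965796e-01, -3.85964284e-01,
         5.26269723e-01],
 
[... 350 characters left out ...]
.1326887 ,  0.33487436],
       [-0.1484026 , -0.51272269,  0.84563119, -1.17602376],
       [ 0.01105848, -0.8559066 , -0.51701218,  0.81469891],
       [ 0.        ,  0.        ,  0.        ,  1.        ]])}
wrist {'fx': 368.4854413501327, 'fy': 368.4854413501327, 'cx': 275.49996836144527, 'cy': 213.91391790172648, 'k1': -0.09623606204536976, 'hand_eye': array([[ 2.14400589e-04, -9.65147716e-01, -2.61705637e-01,
         7.08999502e-02],
       [ 9.99999511e-01, -4.56984539e-05,  9.87774837e-04,
        -9.85339626e-04],
       [-9.65308171e-04, -2.61705720e-01,  9.65147234e-01,
        -1.62249885e-01],
       [ 0.00000000e+00,  0.00000000e+00,  0.00000000e+00,
         1.00000000e+00]])}
```

View pics/scene0.png

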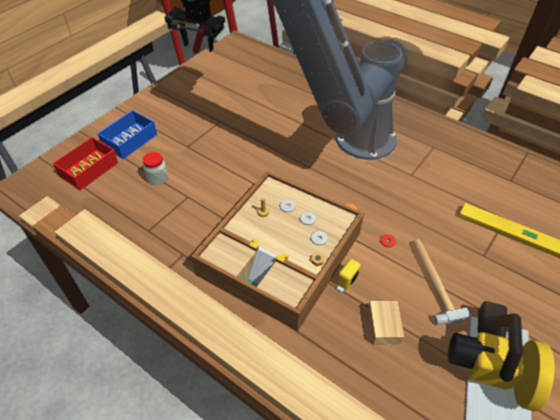

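View pics/side0.png

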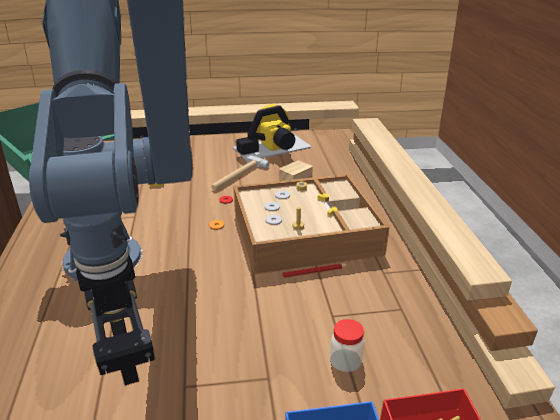

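View pics/wrist0.png

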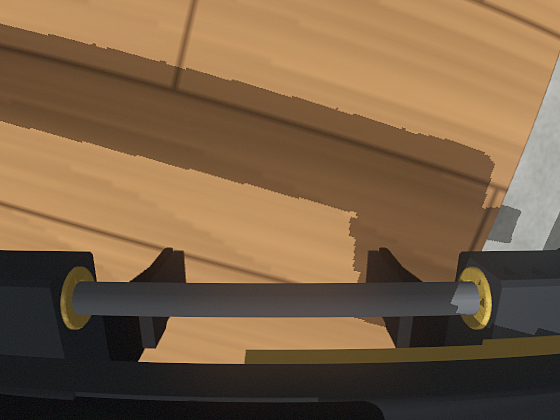

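```bash
cat > h.py <<'E'
import numpy as np,cv2,pickle
def cloud(c,pose=None):
    h,w=c['z_map'].shape
    u,v=np.meshgrid(np.arange(w),np.arange(h))
    K=np.array([[c['fx'],0,c['cx']],[0,c['fy'],c['cy']],[0,0,1]])
    p=cv2.undistortPoints(np.stack([u,v],-1).reshape(-1,1,2).astype(np.float64),K,np.array([c['k1'],0,0,0.])).reshape(h,w,2)
    z=c['z_map'].astype(float)
    P=np.dstack([p*z[...,None],z])
    T=c['pose'] if pose is None else pose
    W=P@T[:3,:3].T+T[:3,3]; W[z<=0]=np.nan
    return W
def wpose(c):
    T=np.eye(4);T[:3,:3]=c['st']['tcp_rot'];T[:3,3]=c['st']['position']
    return T@c['hand_eye']
def rgb2(c): return cv2.cvtColor(c['image'],cv2.COLOR_RGB2HSV)
E
python3 - <<'E'
from h import *
d=pickle.load(open('c0.pkl','rb'))
for n in('scene','side'):
    c=d[n];W=cloud(c)
    z=W[...,2]
    # region around tray by picture
    m=(z>.089)&(z<.099)
    m&=(W[...,0]>.3)&(W[...,0]<1.0)&(np.abs(W[...,1])<.5)
    k,l,s,cen=cv2.connectedComponentsWithStats(m.astype(np.uint8))
    print(n,[(int(a[4]),cc.round()) for a,cc in zip(s[1:],cen[1:]) if a[4]>15])
    P=W[m][:,:2]
    ctr=np.median(P,0); P=P[np.linalg.norm(P-ctr,axis=1)<.27]
    r=cv2.minAreaRect((P*1000).astype(np.float32)); print(r)
    m2=(z>.076)&(z<.084)
    print('deck z',np.nanmedian(z[m2]), 'bench', np.nanmedian(z[(abs(z)<.02)]))
E
```

```text
scene [(181, array([152., 158.])), (2440, array([278., 245.])), (2237, array([146., 307.])), (55, array([263., 211.])), (108, array([318., 258.]))]
((736.3070678710938, 45.017547607421875), (370.1419677734375, 496.5547180175781), 82.73213958740234)
deck z 0.08073408662583637 bench 0.0011763001783309246
side [(132, array([386., 178.])), (1274, array([311., 211.])), (1114, array([491., 303.])), (16, array([298., 222.])), (16, array([344., 322.])), (56, array([354., 329.]))]
((777.500732421875, -67.61685180664062), (414.28387451171875, 457.2358703613281), 55.94900894165039)
deck z 0.07813996255828703 bench -0.0012856673695661458
```

```bash
python3 - <<'E'
from h import *
d=pickle.load(open('c0.pkl','rb'))
for n in('scene','side'):
    c=d[n];W=cloud(c)
    z=W[...,2]; hsv=rgb2(c)
    m=(z>.087)&(z<.099)&(W[...,0]>.3)&(W[...,0]<1.0)&(np.abs(W[...,1])<.5)
    k,l,s,cen=cv2.connectedComponentsWithStats(m.astype(np.uint8))
    i=1+np.argmax(s[1:,4]); P=W[l==i][:,:2]
    r=cv2.minAreaRect((P*1000).astype(np.float32)); print(n,r,len(P))
    rect=r
    # deck area things
    b=cv2.boxPoints(r)/1000
    inside=np.array([[cv2.pointPolygonTest(b.astype(np.float32),(float(x),float(y)),False)>0 if x==x else False for x,y in row] for row in W[...,:2]])
    def comps(mask,name,mn=8):
        k,l,s,cen=cv2.connectedComponentsWithStats(mask.astype(np.uint8),connectivity=8)
        for j in range(1,k):
            if s[j,4]>=mn:
                Q=W[l==j]; print(name,s[j,4],cen[j].round(1),'mean',np.nanmean(Q,0).round(4),'mid',((np.nanmax(Q,0)+np.nanmin(Q,0))/2).round(4))
    comps(inside&(hsv[...,1]<40)&(z>.07),'grey')
    comps(inside&(hsv[...,1]>190)&(hsv[...,0]>18)&(hsv[...,0]<35),'yel')
    big=cv2.resize(c['image'][150:330,180:400] if n=='scene' else c['image'][160:270,220:400],None,fx=3.5 if n=='scene' else 4.2,fy=3.3 if n=='scene' else 4.2,interpolation=cv2.INTER_CUBIC)
    cv2.imwrite(f'pics/crop_{n}.png',big[:,:,::-1])
E
```

```text
scene ((573.1201171875, 52.26817321777344), (375.8165283203125, 326.6905517578125), 5.516630172729492) 2625
grey 144 [287.2 205.4] mean [0.4768 0.0041 0.0866] mid [0.4765 0.003  0.0856]
grey 157 [307.4 217.8] mean [0.4802 0.0767 0.0866] mid [0.4788 0.0767 0.0859]
grey 175 [318.7 237.6] mean [0.5191 0.1405 0.0863] mid [0.5184 0.1387 0.086 ]
grey 131 [266.1 253.7] mean [0.642  0.0551 0.0776] mid [0.641  0.0561 0.0781]
yel 37 [253.7 244.3] mean [0.647  0.0178 0.0951] mid [0.645  0.0173 0.0907]
yel 43 [281.3 257.5] mean [0.6371 0.1019 0.0947] mid [0.636  0.1012 0.0945]
side ((573.9959716796875, 50.544769287109375), (372.4814147949219, 333.4050598144531), 5.527437686920166) 1577
grey 106 [282.1 194.2] mean [0.5175 0.1395 0.0816] mid [0.5171 0.1486 0.0795]
grey 23 [326.3 205. ] mean [0.6373 0.068  0.0764] mid [0.638  0.0653 0.0754]
grey 121 [271.6 205.8] mean [0.4782 0.0749 0.082 ] mid [0.4787 0.0804 0.0808]
grey 133 [273.6 219.2] mean [0.475  0.0012 0.0822] mid [0.4754 0.0054 0.0802]
```

View pics/crop_scene.png

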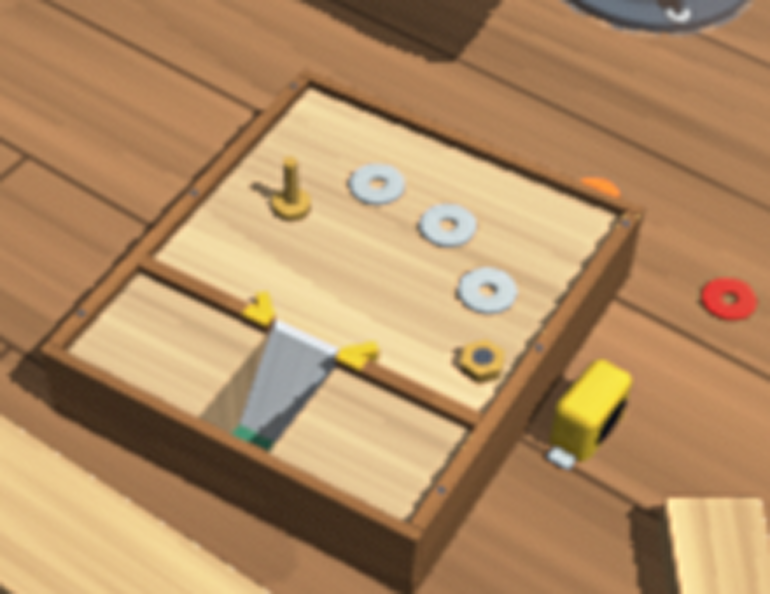

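View pics/crop_side.png

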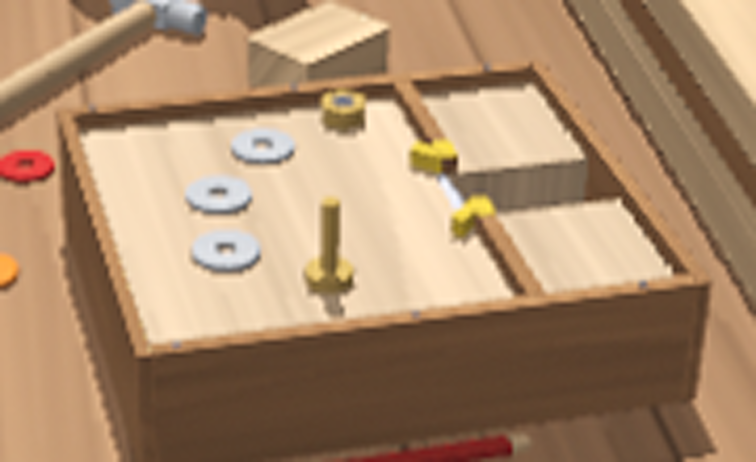

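```bash
cat >> h.py <<'E'
A0=np.deg2rad(5.52); O=np.array([.5735,.0514])-.01*np.array([np.cos(A0),np.sin(A0)])
R2=np.array([[np.cos(A0),-np.sin(A0)],[np.sin(A0),np.cos(A0)]])
def w2t(p): return (np.asarray(p)[...,:2]-O)@R2
def t2w(p): return O+np.asarray(p)@R2.T
E
python3 - <<'E'
from h import *
d=pickle.load(open('c0.pkl','rb'))
for n in('scene','side'):
    c=d[n];W=cloud(c);T=w2t(W)*1000;z=W[...,2];hsv=rgb2(c)
    on=(T[...,0]>-160)&(T[...,0]<70)&(abs(T[...,1])<145)&(z>.075)
    for nm,m in(('brass',on&(hsv[...,1]>130)&(hsv[...,0]>15)&(hsv[...,0]<32)),('high',on&(z>.1)),('grey',on&(hsv[...,1]<40)&(T[...,0]<50))):
        k,l,s,cen=cv2.connectedComponentsWithStats(m.astype(np.uint8),connectivity=8)
        for j in range(1,k):
            if s[j,4]>=6:
                Q=T[l==j];print(n,nm,s[j,4],cen[j].round(),Q.mean(0).round(1),Q.min(0).round(),Q.max(0).round(),z[l==j].max().round(4))
    # fence face
E
```

```text
scene brass 101 [263. 209.] [-31.5 -82.7] [-49. -99.] [-19. -71.] 0.1418
scene brass 15 [255. 240.] [ 65.9 -45.5] [ 60. -52.] [ 69. -37.] 0.1003
scene brass 86 [317. 259.] [ 34.2 126.8] [ 16. 106.] [ 47. 142.] 0.1012
scene brass 22 [285. 256.] [66.6 48.1] [61. 38.] [70. 54.] 0.0981
scene high 49 [262. 203.] [-33.  -83.7] [-40. -89.] [-28. -77.] 0.143
scene grey 144 [287. 205.] [-90.8 -37.7] [-114.  -61.] [-69. -16.] 0.0918
scene grey 157 [307. 218.] [-80.4  34.1] [-105.   13.] [-59.  56.] 0.0932
scene grey 175 [319. 238.] [-35.6  93.9] [-60.  69.] [-13. 116.] 0.0923
side brass 33 [301. 187.] [ 27.2 111.4] [ 17. 104.] [ 39. 121.] 0.0934
side brass 26 [320. 197.] [64.7 41.5] [59. 34.] [70. 59.] 0.0954
side brass 93 [298. 220.] [-37.4 -92.7] [ -51. -103.] [-22. -79.] 0.139
side brass 21 [329. 213.] [ 64.6 -49.7] [ 60. -57.] [ 69. -39.] 0.094
side high 67 [298. 214.] [-37.3 -89.5] [-43. -95.] [-31. -79.] 0.139
side grey 7 [301. 184.] [ 31.  126.8] [ 26. 123.] [ 35. 132.] 0.0931
side grey 102 [282. 194.] [-37.8  91.7] [-59.  69.] [-16. 128.] 0.0863
side grey 121 [272. 206.] [-82.6  32.5] [-105.    8.] [-58.  68.] 0.0865
side grey 132 [274. 219.] [-92.9 -40.6] [-116.  -62.] [-69.  -9.] 0.0864
```

>>> move_arm(moves=[{"hand":22,"x":1},{"hand":22,"x":1},{"hand":22,"x":1},{"hand":22,"x":1},{"hand":22,"x":1},{"hand":22,"x":1},{"hand":22,"x":1},{"hand":22,"x":1},{"hand":22,"x":0.43,"y":-0.95},{"hand":22,"x":0.43,"y":-0.95},{"hand":22,"x":0.43,"y":-0.95},{"hand":22,"x":0.43,"y":-0.95},{"hand":22,"x":0.43,"y":-0.95},{"hand":22,"x":0.43,"y":-0.95},{"hand":22,"x":0.43,"y":-0.95},{"hand":22,"x":0.43,"y":-0.95},{"hand":22,"x":0.43,"y":-0.95},{"hand":22,"x":0.43,"y":-0.95},{"hand":22,"x":0.43,"y":-0.95},{"hand":22,"x":0.43,"y":-0.95}])

```text
schema error: expected keys hand, x, y, z, wx, wy, wz
```

>>> move_arm(moves=[{"hand":22,"x":1,"y":0,"z":0,"wx":0,"wy":0,"wz":0},{"hand":22,"x":1,"y":0,"z":0,"wx":0,"wy":0,"wz":0},{"hand":22,"x":1,"y":0,"z":0,"wx":0,"wy":0,"wz":0},{"hand":22,"x":1,"y":0,"z":0,"wx":0,"wy":0,"wz":0},{"hand":22,"x":1,"y":0,"z":0,"wx":0,"wy":0,"wz":0},{"hand":22,"x":1,"y":0,"z":0,"wx":0,"wy":0,"wz":0},{"hand":22,"x":1,"y":0,"z":0,"wx":0,"wy":0,"wz":0},{"hand":22,"x":1,"y":0,"z":0,"wx":0,"wy":0,"wz":0},{"hand":22,"x":0.4,"y":-0.95,"z":0,"wx":0,"wy":0,"wz":0},{"hand":22,"x":0.4,"y":-0.95,"z":0,"wx":0,"wy":0,"wz":0},{"hand":22,"x":0.4,"y":-0.95,"z":0,"wx":0,"wy":0,"wz":0},{"hand":22,"x":0.4,"y":-0.95,"z":0,"wx":0,"wy":0,"wz":0},{"hand":22,"x":0.4,"y":-0.95,"z":0,"wx":0,"wy":0,"wz":0},{"hand":22,"x":0.4,"y":-0.95,"z":0,"wx":0,"wy":0,"wz":0},{"hand":22,"x":0.4,"y":-0.95,"z":0,"wx":0,"wy":0,"wz":0},{"hand":22,"x":0.4,"y":-0.95,"z":0,"wx":0,"wy":0,"wz":0},{"hand":22,"x":0.4,"y":-0.95,"z":0,"wx":0,"wy":0,"wz":0},{"hand":22,"x":0.4,"y":-0.95,"z":0,"wx":0,"wy":0,"wz":0},{"hand":22,"x":0.4,"y":-0.95,"z":0,"wx":0,"wy":0,"wz":0},{"hand":22,"x":0.4,"y":-0.95,"z":0,"wx":0,"wy":0,"wz":0}])

```text
time_s: 2.15
position: [0.4004, -0.2388, 0.2224]
tcp_rot: [[0.962, 0.272, -0.0], [0.272, -0.962, 0.0], [-0.0, -0.0, -1.0]]
force: [0.6, -0.1, 0.5]
opening: 0.254
```

>>> move_arm(moves=[{"hand":22,"x":0,"y":0,"z":0,"wx":0,"wy":0,"wz":7.4},{"hand":22,"x":0,"y":0,"z":0,"wx":0,"wy":0,"wz":7.4},{"hand":22,"x":0,"y":0,"z":0,"wx":0,"wy":0,"wz":7.4},{"hand":22,"x":0.01,"y":-0.92,"z":0,"wx":0,"wy":0,"wz":0},{"hand":22,"x":0.01,"y":-0.92,"z":0,"wx":0,"wy":0,"wz":0},{"hand":22,"x":0.01,"y":-0.92,"z":0,"wx":0,"wy":0,"wz":0},{"hand":22,"x":0.01,"y":-0.92,"z":0,"wx":0,"wy":0,"wz":0},{"hand":22,"x":0.01,"y":-0.92,"z":0,"wx":0,"wy":0,"wz":0},{"hand":22,"x":0.01,"y":-0.92,"z":0,"wx":0,"wy":0,"wz":0},{"hand":22,"x":0.01,"y":-0.92,"z":0,"wx":0,"wy":0,"wz":0},{"hand":22,"x":0.01,"y":-0.92,"z":0,"wx":0,"wy":0,"wz":0},{"hand":22,"x":0.01,"y":-0.92,"z":0,"wx":0,"wy":0,"wz":0},{"hand":22,"x":0.01,"y":-0.92,"z":0,"wx":0,"wy":0,"wz":0},{"hand":22,"x":0.01,"y":-0.92,"z":0,"wx":0,"wy":0,"wz":0},{"hand":22,"x":0.01,"y":-0.92,"z":0,"wx":0,"wy":0,"wz":0},{"hand":22,"x":0.01,"y":-0.92,"z":0,"wx":0,"wy":0,"wz":0},{"hand":22,"x":0.01,"y":-0.92,"z":0,"wx":0,"wy":0,"wz":0},{"hand":22,"x":0,"y":0,"z":0,"wx":0,"wy":0,"wz":0}])

```text
time_s: 3.95
position: [0.4397, 0.0815, 0.2225]
tcp_rot: [[0.994, -0.108, -0.0], [-0.108, -0.994, 0.001], [-0.0, -0.001, -1.0]]
force: [-1.0, -0.7, 0.2]
opening: 0.255
```

```bash
cat > look.py <<'E'
import sys
from rig import bot,vision
from h import *
tag=sys.argv[1]
for n in sys.argv[2:]:
    s=bot.read_state();c=vision.capture(n);c['st']=s
    pickle.dump(c,open(f'{n}_{tag}.pkl','wb'))
    W=cloud(c,wpose(c) if n=='wrist' else None);T=w2t(W)*1000;z=W[...,2];hsv=rgb2(c)
    on=(T[...,0]>-160)&(T[...,0]<70)&(abs(T[...,1])<145)&(z>.073)&(z<.105)
    print(n,'tcp tray',(w2t(s['position'])*1000).round(1),s['position'].round(4),'f',s['force'].round(1),'t',s['time_s'])
    dk=on&(hsv[...,1]>50)&(z<.09); print('deck z',np.median(z[dk]).round(4) if dk.any() else None)
    for nm,m in(('brass/yel',on&(hsv[...,1]>130)&(hsv[...,0]>15)&(hsv[...,0]<32)),('grey',on&(hsv[...,1]<40)&(hsv[...,2]>90))):
        k,l,st,cen=cv2.connectedComponentsWithStats(m.astype(np.uint8),connectivity=8)
        for j in range(1,k):
            if st[j,4]>=(60 if n=='wrist' else 20):
                Q=T[l==j];lo,hi=Q.min(0),Q.max(0);print(nm,st[j,4],cen[j].round(),'mean',Q.mean(0).round(1),'mid',((lo+hi)/2).round(1),'size',(hi-lo).round())
    im=c['image'] if n=='wrist' else cv2.resize(c['image'][150:330,180:400] if n=='scene' else c['image'][150:280,210:410],None,fx=3,fy=3)
    cv2.imwrite(f'pics/{n}_{tag}.png',im[:,:,::-1])
E
python3 look.py a wrist
```

```text
wrist tcp tray [-120.2   42.8] [0.4397 0.0815 0.2225] f [-1.  -0.7  0.2] t 3.95
deck z 0.0801
brass/yel 1284 [131.  38.] mean [ 28.1 123.8] mid [ 31.6 126.4] size [38. 36.]
brass/yel 1134 [411.  68.] mean [-36.9 -80.3] mid [-36.1 -85.3] size [33. 34.]
grey 374 [126.  36.] mean [ 29.8 126. ] mid [ 29.8 126.1] size [16. 16.]
grey 2297 [192. 115.] mean [-37.4  94. ] mid [-37.4  94.6] size [46. 46.]
grey 2158 [366. 150.] mean [-93.  -37.4] mid [-93.6 -38.7] size [45. 47.]
grey 2198 [277. 155.] mean [-82.6  34.2] mid [-83.3  34.2] size [46. 45.]
```

View pics/wrist_a.png

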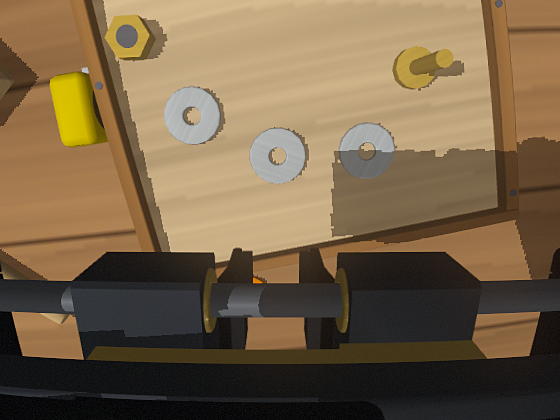

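>>> move_arm(moves=[{"hand":22,"x":0,"y":0,"z":0.7,"wx":0,"wy":0,"wz":0},{"hand":22,"x":0,"y":0,"z":0.9,"wx":0,"wy":0,"wz":0},{"hand":22,"x":0,"y":0,"z":0.9,"wx":0,"wy":0,"wz":0},{"hand":22,"x":0,"y":0,"z":0.9,"wx":0,"wy":0,"wz":0},{"hand":22,"x":0,"y":0,"z":0.9,"wx":0,"wy":0,"wz":0},{"hand":22,"x":0,"y":0,"z":0.6,"wx":0,"wy":0,"wz":0},{"hand":22,"x":0,"y":0,"z":0.3,"wx":0,"wy":0,"wz":0},{"hand":22,"x":0,"y":0,"z":0.2,"wx":0,"wy":0,"wz":0},{"hand":22,"x":0,"y":0,"z":0.1,"wx":0,"wy":0,"wz":0},{"hand":22,"x":0,"y":0,"z":0,"wx":0,"wy":0,"wz":0}])

```text
time_s: 5.0
position: [0.4402, 0.0794, 0.0853]
tcp_rot: [[0.994, -0.112, 0.001], [-0.112, -0.994, -0.0], [0.001, 0.0, -1.0]]
force: [0.9, 0.2, 0.1]
opening: 0.255
```

```bash
python3 look.py b wrist side
```

```text
wrist tcp tray [-120.    40.7] [0.4402 0.0794 0.0853] f [0.9 0.2 0.1] t 5.0
deck z 0.0801
brass/yel 972 [20. 11.] mean [ 16.  122.1] mid [ 16.6 125.8] size [ 8. 23.]
brass/yel 4080 [516.  35.] mean [-37.6 -78.8] mid [-36.7 -87. ] size [31. 39.]
grey 7334 [118. 118.] mean [-37.4  93.7] mid [-37.1  96. ] size [47. 48.]
grey 6689 [432. 178.] mean [-92.2 -36.8] mid [-94.1 -38.3] size [47. 48.]
grey 6873 [273. 188.] mean [-82.   34.2] mid [-83.6  34.2] size [47. 45.]
side tcp tray [-119.9   40.8] [0.4402 0.0795 0.0855] f [ 0.5 -0.1  0.7] t 5.05
deck z 0.0772
brass/yel 33 [301. 187.] mean [ 27.2 111.2] mid [ 28.1 114.4] size [23. 22.]
brass/yel 26 [320. 197.] mean [65.  41.1] mid [64.6 42.9] size [11. 21.]
brass/yel 21 [329. 213.] mean [ 64.2 -50.7] mid [ 64.6 -49.7] size [10. 17.]
brass/yel 56 [298. 225.] mean [-37.5 -94.4] mid [-37.4 -93. ] size [28. 25.]
grey 105 [282. 194.] mean [-37.4  92.6] mid [-36.9  99.1] size [43. 65.]
grey 119 [272. 206.] mean [-82.4  31.4] mid [-81.9  36.3] size [48. 55.]
grey 131 [273. 219.] mean [-93.2 -40.8] mid [-91.7 -34.9] size [47. 60.]
```

View pics/side_b.png

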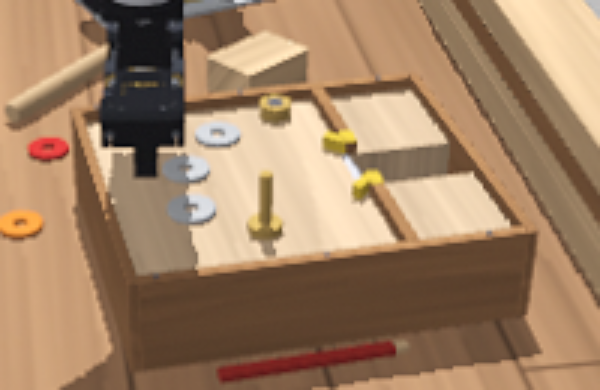

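View pics/wrist_b.png

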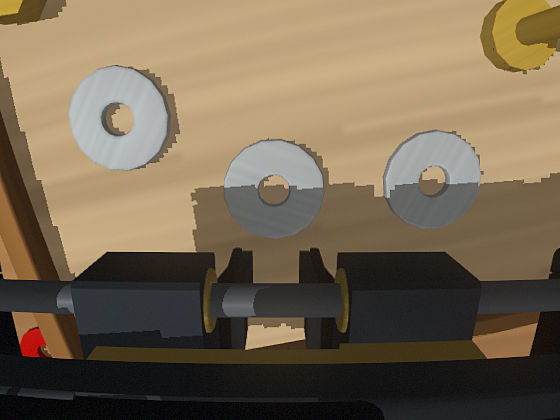

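>>> move_arm(moves=[{"hand":22,"x":0,"y":0,"z":0.1,"wx":0,"wy":0,"wz":0},{"hand":22,"x":0.1,"y":0,"z":0,"wx":0,"wy":0,"wz":0},{"hand":22,"x":0.1,"y":0,"z":0,"wx":0,"wy":0,"wz":0},{"hand":22,"x":0.15,"y":0,"z":0,"wx":0,"wy":0,"wz":0},{"hand":22,"x":0.2,"y":0,"z":0,"wx":0,"wy":0,"wz":0},{"hand":22,"x":0.25,"y":0,"z":0,"wx":0,"wy":0,"wz":0},{"hand":22,"x":0.25,"y":0,"z":0,"wx":0,"wy":0,"wz":0},{"hand":22,"x":0.25,"y":0,"z":0,"wx":0,"wy":0,"wz":0},{"hand":22,"x":0.25,"y":0,"z":0,"wx":0,"wy":0,"wz":0},{"hand":22,"x":0.25,"y":0,"z":0,"wx":0,"wy":0,"wz":0},{"hand":22,"x":0.25,"y":0,"z":0,"wx":0,"wy":0,"wz":0},{"hand":22,"x":0.25,"y":0,"z":0,"wx":0,"wy":0,"wz":0},{"hand":22,"x":0.2,"y":0,"z":0,"wx":0,"wy":0,"wz":0},{"hand":22,"x":0.15,"y":0,"z":0,"wx":0,"wy":0,"wz":0},{"hand":22,"x":0.1,"y":0,"z":0,"wx":0,"wy":0,"wz":0},{"hand":22,"x":0.05,"y":0,"z":0,"wx":0,"wy":0,"wz":0}])

```text
time_s: 6.7
position: [0.5096, 0.0718, 0.0825]
tcp_rot: [[0.994, -0.111, -0.0], [-0.111, -0.994, 0.0], [-0.0, -0.0, -1.0]]
force: [-0.1, -0.9, 0.8]
opening: 0.25
```

```bash
python3 look.py c wrist
```

```text
wrist tcp tray [-51.7  26.5] [0.5096 0.0718 0.0825] f [-0.1 -0.9  0.8] t 6.7
deck z 0.0801
brass/yel 1336 [164.  16.] mean [64.2 46.8] mid [63.6 48.5] size [13. 24.]
brass/yel 3050 [ 32. 146.] mean [ 28.  117.1] mid [ 29.2 126.3] size [32. 37.]
brass/yel 3699 [503. 191.] mean [-33.8 -79.8] mid [-38.3 -87.4] size [36. 40.]
grey 776 [ 11. 148.] mean [ 29.4 124.7] mid [ 30.  124.9] size [16. 15.]
grey 6696 [275. 209.] mean [-22.6  21.2] mid [-24.5  21.4] size [47. 45.]
grey 1780 [124. 242.] mean [-23.3  93.1] mid [-24.4  96.3] size [19. 47.]
```

View pics/wrist_c.png

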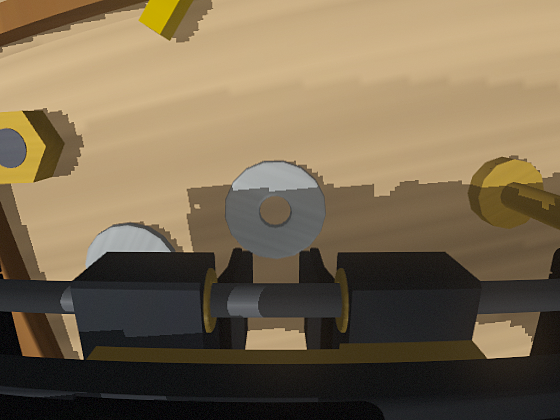

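>>> move_arm(moves=[{"hand":22,"x":0.1,"y":0,"z":0,"wx":0,"wy":0,"wz":0},{"hand":22,"x":0.2,"y":0,"z":0,"wx":0,"wy":0,"wz":0},{"hand":22,"x":0.25,"y":0,"z":0,"wx":0,"wy":0,"wz":0},{"hand":22,"x":0.3,"y":0,"z":0,"wx":0,"wy":0,"wz":0},{"hand":22,"x":0.3,"y":0,"z":0,"wx":0,"wy":0,"wz":0},{"hand":22,"x":0.3,"y":0,"z":0,"wx":0,"wy":0,"wz":0},{"hand":22,"x":0.3,"y":0,"z":0,"wx":0,"wy":0,"wz":0},{"hand":22,"x":0.3,"y":0,"z":0,"wx":0,"wy":0,"wz":0},{"hand":22,"x":0.3,"y":0,"z":0,"wx":0,"wy":0,"wz":0},{"hand":22,"x":0.3,"y":0,"z":0,"wx":0,"wy":0,"wz":0},{"hand":22,"x":0.3,"y":0,"z":0,"wx":0,"wy":0,"wz":0},{"hand":22,"x":0.3,"y":0,"z":0,"wx":0,"wy":0,"wz":0},{"hand":22,"x":0.3,"y":0,"z":0,"wx":0,"wy":0,"wz":0},{"hand":22,"x":0.3,"y":0,"z":0,"wx":0,"wy":0,"wz":0},{"hand":22,"x":0.3,"y":0,"z":0,"wx":0,"wy":0,"wz":0},{"hand":22,"x":0.3,"y":0,"z":0,"wx":0,"wy":0,"wz":0},{"hand":22,"x":0.2,"y":0,"z":0,"wx":0,"wy":0,"wz":0},{"hand":22,"x":0.1,"y":0,"z":0,"wx":0,"wy":0,"wz":0},{"hand":22,"x":0,"y":0,"z":0,"wx":0,"wy":0,"wz":0}])

```text
time_s: 8.65
position: [0.6278, 0.0585, 0.0825]
tcp_rot: [[0.994, -0.112, 0.0], [-0.112, -0.994, 0.0], [0.0, -0.0, -1.0]]
force: [0.2, 0.3, -0.5]
opening: 0.255
```

```bash
python3 look.py d wrist scene
```

```text
wrist tcp tray [64.7  1.9] [0.6278 0.0585 0.0825] f [ 0.2  0.3 -0.5] t 8.65
deck z 0.0802
brass/yel 165 [381. 248.] mean [ 68.2 -46.5] mid [ 66.9 -45.1] size [ 6. 16.]
brass/yel 696 [ 61. 350.] mean [ 43.7 120.7] mid [ 41.2 122. ] size [12. 20.]
scene tcp tray [64.3  2. ] [0.6273 0.0586 0.0825] f [-1.1 -0.3 -0. ] t 8.7
deck z 0.0809
brass/yel 81 [317. 260.] mean [ 35.3 126.7] mid [ 32.8 123.2] size [31. 34.]
grey 61 [290. 203.] mean [-103.   -34.3] mid [-102.9  -33.7] size [24. 37.]
grey 179 [319. 238.] mean [-35.8  93.9] mid [-36.3  92.4] size [44. 48.]
```

View pics/wrist_d.png

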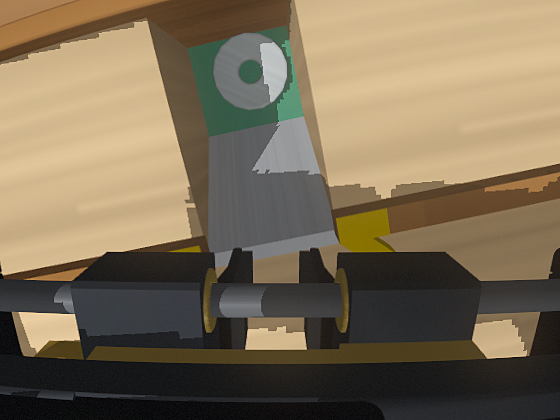

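View pics/scene_d.png

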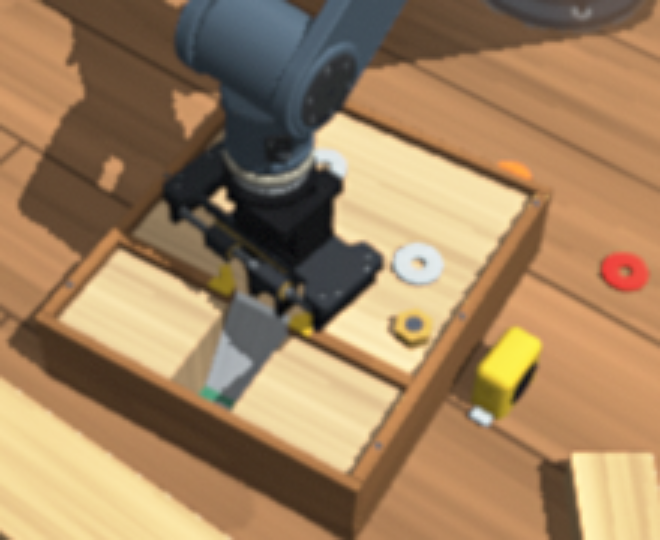

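>>> move_arm(moves=[{"hand":22,"x":0,"y":0,"z":-0.7,"wx":0,"wy":0,"wz":0},{"hand":22,"x":0,"y":0,"z":-0.8,"wx":0,"wy":0,"wz":0},{"hand":22,"x":0,"y":0,"z":-0.8,"wx":0,"wy":0,"wz":0},{"hand":22,"x":0,"y":0,"z":-0.8,"wx":0,"wy":0,"wz":-8.23},{"hand":22,"x":0,"y":0,"z":0,"wx":0,"wy":0,"wz":-8.23},{"hand":22,"x":0,"y":0,"z":0,"wx":0,"wy":0,"wz":-8.23},{"hand":22,"x":-0.81,"y":0.02,"z":0,"wx":0,"wy":0,"wz":0},{"hand":22,"x":-0.81,"y":0.02,"z":0,"wx":0,"wy":0,"wz":0},{"hand":22,"x":-0.81,"y":0.02,"z":0,"wx":0,"wy":0,"wz":0},{"hand":22,"x":-0.81,"y":0.02,"z":0,"wx":0,"wy":0,"wz":0},{"hand":22,"x":-0.81,"y":0.02,"z":0,"wx":0,"wy":0,"wz":0},{"hand":22,"x":-0.81,"y":0.02,"z":0,"wx":0,"wy":0,"wz":0},{"hand":22,"x":-0.81,"y":0.02,"z":0,"wx":0,"wy":0,"wz":0},{"hand":22,"x":-0.81,"y":0.02,"z":0,"wx":0,"wy":0,"wz":0},{"hand":22,"x":-0.81,"y":0.02,"z":0,"wx":0,"wy":0,"wz":0},{"hand":22,"x":-0.81,"y":0.02,"z":0,"wx":0,"wy":0,"wz":0},{"hand":22,"x":0,"y":0,"z":0,"wx":0,"wy":0,"wz":0}])

```text
time_s: 10.45
position: [0.4334, -0.0094, 0.1599]
tcp_rot: [[0.95, 0.313, -0.004], [0.313, -0.95, 0.001], [-0.003, -0.002, -1.0]]
force: [1.0, 0.3, -0.2]
opening: 0.253
```

```bash
python3 look.py e wrist
```

```text
wrist tcp tray [-135.3  -47. ] [ 0.4334 -0.0094  0.1599] f [ 1.   0.3 -0.2] t 10.45
deck z 0.0801
brass/yel 1645 [367.  87.] mean [-38.2 -80.9] mid [-35.9 -85.8] size [33. 35.]
grey 3221 [88. 29.] mean [-39.8  93.5] mid [-40.2  96. ] size [40. 48.]
grey 3489 [277. 158.] mean [-93.1 -37.5] mid [-94.4 -37.6] size [46. 45.]
```

View pics/wrist_e.png

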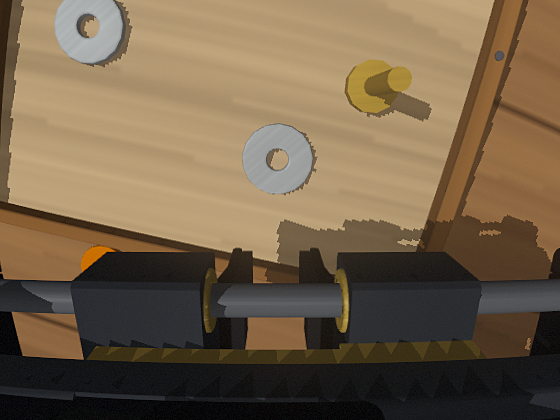

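```bash
python3 - <<'E'
from h import *
c=pickle.load(open('wrist_e.pkl','rb'))
T=cloud(c,c['hand_eye'])
for u,v in [(150,270),(200,260),(120,300),(100,352),(300,352),(400,265),(240,260),(240,300),(60,300),(550,300),(450,370),(500,390)]:
    print(u,v,(T[v,u]*1000).round(1))
z=T[...,2]; 
# lowest parts of gripper with |y|>30
m=(abs(T[...,1])>.032)&(z<.02)&(z>-.2); print((T[m][np.argmax(z[m])]*1000).round())
E
```

```text
150 270 [ 37.4 -29.2 -86.6]
200 260 [ 36.6 -19.4 -78.6]
120 300 [ 33.7 -33.6 -94. ]
100 352 [ 23.5 -37.7 -98.1]
300 352 [ 23.    4.2 -96.2]
400 265 [ 37.5  27.9 -84.1]
240 260 [  9.1 -16.4 -11.7]
240 300 [ 30.7  -8.9 -87.8]
60 300 [ 30.  -51.2 -87.9]
550 300 [ 29.7  64.5 -88.6]
450 370 [  25.5   31.7 -106.2]
500 390 [  24.8   38.9 -111.6]
[89. 53. 20.]
```

>>> move_arm(moves=[{"hand":22,"x":0,"y":0,"z":0.6,"wx":0,"wy":0,"wz":0},{"hand":22,"x":0,"y":0,"z":0.8,"wx":0,"wy":0,"wz":0},{"hand":22,"x":0,"y":0,"z":0.7,"wx":0,"wy":0,"wz":0},{"hand":22,"x":0,"y":0,"z":0.5,"wx":0,"wy":0,"wz":0},{"hand":22,"x":0,"y":0,"z":0.3,"wx":0,"wy":0,"wz":0},{"hand":22,"x":0,"y":0,"z":0.2,"wx":0,"wy":0,"wz":0},{"hand":22,"x":0,"y":0,"z":0,"wx":0,"wy":0,"wz":0}])

```text
time_s: 11.2
position: [0.4372, -0.0096, 0.0822]
tcp_rot: [[0.949, 0.314, -0.0], [0.314, -0.949, 0.0], [-0.0, -0.0, -1.0]]
force: [0.4, -0.5, -0.1]
opening: 0.247
```

>>> move_arm(moves=[{"hand":22,"x":0.1,"y":0,"z":0,"wx":0,"wy":0,"wz":0},{"hand":22,"x":0.1,"y":0,"z":0,"wx":0,"wy":0,"wz":0},{"hand":22,"x":0.1,"y":0,"z":0,"wx":0,"wy":0,"wz":0},{"hand":22,"x":0.15,"y":0,"z":0,"wx":0,"wy":0,"wz":0},{"hand":22,"x":0.2,"y":0,"z":0,"wx":0,"wy":0,"wz":0},{"hand":22,"x":0.25,"y":0,"z":0,"wx":0,"wy":0,"wz":0},{"hand":22,"x":0.25,"y":0,"z":0,"wx":0,"wy":0,"wz":0},{"hand":22,"x":0.25,"y":0,"z":0,"wx":0,"wy":0,"wz":0},{"hand":22,"x":0.25,"y":0,"z":0,"wx":0,"wy":0,"wz":0},{"hand":22,"x":0.25,"y":0,"z":0,"wx":0,"wy":0,"wz":0},{"hand":22,"x":0.25,"y":0,"z":0,"wx":0,"wy":0,"wz":0},{"hand":22,"x":0.25,"y":0,"z":0,"wx":0,"wy":0,"wz":0},{"hand":22,"x":0.25,"y":0,"z":0,"wx":0,"wy":0,"wz":0},{"hand":22,"x":0.25,"y":0,"z":0,"wx":0,"wy":0,"wz":0},{"hand":22,"x":0.25,"y":0,"z":0,"wx":0,"wy":0,"wz":0},{"hand":22,"x":0.25,"y":0,"z":0,"wx":0,"wy":0,"wz":0},{"hand":22,"x":0.2,"y":0,"z":0,"wx":0,"wy":0,"wz":0},{"hand":22,"x":0.1,"y":0,"z":0,"wx":0,"wy":0,"wz":0}])

```text
time_s: 13.0
position: [0.5253, 0.0194, 0.0826]
tcp_rot: [[0.949, 0.314, 0.001], [0.314, -0.949, -0.0], [0.001, 0.0, -1.0]]
force: [-0.9, 0.3, 1.1]
opening: 0.252
```

```bash
python3 look.py f wrist
```

```text
wrist tcp tray [-41.1 -27.2] [0.5253 0.0194 0.0826] f [-0.9  0.3  1.1] t 13.0
deck z 0.0801
brass/yel 295 [152.   5.] mean [59.9 47.4] mid [60.9 46.9] size [7. 9.]
brass/yel 1377 [376.  41.] mean [ 64.6 -42.7] mid [ 63.5 -44.2] size [13. 23.]
brass/yel 540 [ 5. 50.] mean [ 31.6 111.5] mid [ 31.2 112.2] size [24.  8.]
grey 4739 [ 33. 208.] mean [-36.5  91. ] mid [-39.   92.4] size [48. 41.]
grey 6252 [273. 207.] mean [-11.4 -18.6] mid [-14.5 -19.8] size [47. 45.]
```

View pics/wrist_f.png

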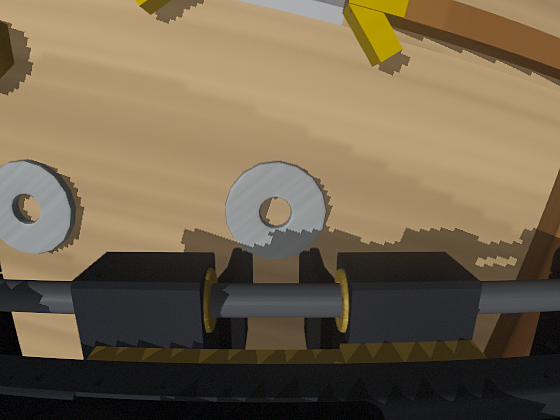

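>>> move_arm(moves=[{"hand":22,"x":0.1,"y":0,"z":0,"wx":0,"wy":0,"wz":0},{"hand":22,"x":0.2,"y":0,"z":0,"wx":0,"wy":0,"wz":0},{"hand":22,"x":0.25,"y":0,"z":0,"wx":0,"wy":0,"wz":0},{"hand":22,"x":0.3,"y":0,"z":0,"wx":0,"wy":0,"wz":0},{"hand":22,"x":0.3,"y":0,"z":0,"wx":0,"wy":0,"wz":0},{"hand":22,"x":0.3,"y":0,"z":0,"wx":0,"wy":0,"wz":0},{"hand":22,"x":0.3,"y":0,"z":0,"wx":0,"wy":0,"wz":0},{"hand":22,"x":0.3,"y":0,"z":0,"wx":0,"wy":0,"wz":0},{"hand":22,"x":0.3,"y":0,"z":0,"wx":0,"wy":0,"wz":0},{"hand":22,"x":0.3,"y":0,"z":0,"wx":0,"wy":0,"wz":0},{"hand":22,"x":0.3,"y":0,"z":0,"wx":0,"wy":0,"wz":0},{"hand":22,"x":0.3,"y":0,"z":0,"wx":0,"wy":0,"wz":0},{"hand":22,"x":0.3,"y":0,"z":0,"wx":0,"wy":0,"wz":0},{"hand":22,"x":0.3,"y":0,"z":0,"wx":0,"wy":0,"wz":0},{"hand":22,"x":0.3,"y":0,"z":0,"wx":0,"wy":0,"wz":0},{"hand":22,"x":0.2,"y":0,"z":0,"wx":0,"wy":0,"wz":0},{"hand":22,"x":0.05,"y":0,"z":0,"wx":0,"wy":0,"wz":0},{"hand":22,"x":0,"y":0,"z":0,"wx":0,"wy":0,"wz":0}])

```text
time_s: 14.85
position: [0.629, 0.0539, 0.0824]
tcp_rot: [[0.949, 0.314, -0.0], [0.314, -0.949, -0.0], [-0.0, -0.0, -1.0]]
force: [-0.3, -0.7, -0.8]
opening: 0.256
```

```bash
python3 look.py g wrist
```

```text
wrist tcp tray [65.5 -2.9] [0.629  0.0539 0.0824] f [-0.3 -0.7 -0.8] t 14.85
deck z 0.0801
brass/yel 212 [164. 248.] mean [68.2 49.3] mid [67.3 47.1] size [ 5. 19.]
brass/yel 1198 [ 20. 264.] mean [ 41.8 118.7] mid [ 39.4 121.7] size [15. 23.]
```

View pics/wrist_g.png

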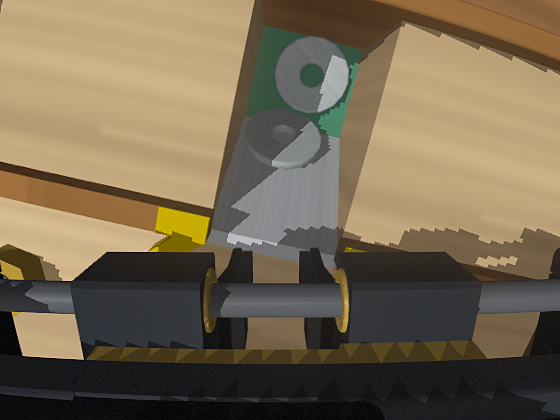

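>>> move_arm(moves=[{"hand":22,"x":0,"y":0,"z":-0.7,"wx":0,"wy":0,"wz":0},{"hand":22,"x":0,"y":0,"z":-0.8,"wx":0,"wy":0,"wz":0},{"hand":22,"x":0,"y":0,"z":-0.8,"wx":0,"wy":0,"wz":0},{"hand":22,"x":0,"y":0,"z":-0.8,"wx":0,"wy":0,"wz":-8.5},{"hand":22,"x":0,"y":0,"z":0,"wx":0,"wy":0,"wz":-8.5},{"hand":22,"x":0,"y":0,"z":0,"wx":0,"wy":0,"wz":-8.5},{"hand":22,"x":0,"y":0,"z":0,"wx":0,"wy":0,"wz":-8.5},{"hand":22,"x":0,"y":0,"z":0,"wx":0,"wy":0,"wz":-8.5},{"hand":22,"x":0,"y":0,"z":0,"wx":0,"wy":0,"wz":-8.5},{"hand":22,"x":0,"y":0,"z":0,"wx":0,"wy":0,"wz":-8.5},{"hand":22,"x":0,"y":0,"z":0,"wx":0,"wy":0,"wz":-8.5},{"hand":22,"x":0,"y":0,"z":0,"wx":0,"wy":0,"wz":-8.5},{"hand":22,"x":0,"y":0,"z":0,"wx":0,"wy":0,"wz":-0.7},{"hand":22,"x":0,"y":0,"z":0,"wx":0,"wy":0,"wz":0}])

```text
time_s: 16.3
position: [0.6287, 0.0538, 0.16]
tcp_rot: [[-0.093, 0.996, -0.0], [0.996, 0.093, 0.0], [0.0, -0.0, -1.0]]
force: [0.3, 0.5, -0.3]
opening: 0.253
```

>>> move_arm(moves=[{"hand":22,"x":0.67,"y":-0.51,"z":0,"wx":0,"wy":0,"wz":0},{"hand":22,"x":0.67,"y":-0.51,"z":0,"wx":0,"wy":0,"wz":0},{"hand":22,"x":0.67,"y":-0.51,"z":0,"wx":0,"wy":0,"wz":0},{"hand":22,"x":0.67,"y":-0.51,"z":0,"wx":0,"wy":0,"wz":0},{"hand":22,"x":0.67,"y":-0.51,"z":0,"wx":0,"wy":0,"wz":0},{"hand":22,"x":0.67,"y":-0.51,"z":0,"wx":0,"wy":0,"wz":0},{"hand":22,"x":0.67,"y":-0.51,"z":0,"wx":0,"wy":0,"wz":0},{"hand":22,"x":0.67,"y":-0.51,"z":0,"wx":0,"wy":0,"wz":0},{"hand":22,"x":0,"y":0,"z":0,"wx":0,"wy":0,"wz":0},{"hand":22,"x":0,"y":0,"z":0,"wx":0,"wy":0,"wz":0}])

```text
time_s: 17.3
position: [0.5147, 0.178, 0.1603]
tcp_rot: [[-0.097, 0.995, 0.001], [0.995, 0.097, -0.0], [-0.0, 0.001, -1.0]]
force: [0.7, 0.4, 0.4]
opening: 0.254
```

```bash
python3 look.py h scene side wrist
```

```text
scene tcp tray [-36.4 131.6] [0.5147 0.178  0.1603] f [0.7 0.4 0.4] t 17.3
deck z 0.081
brass/yel 76 [263. 211.] mean [-31.9 -82.9] mid [-34.5 -85.1] size [30. 31.]
brass/yel 83 [317. 259.] mean [ 35.  126.9] mid [ 32.  123.5] size [31. 34.]
brass/yel 20 [285. 255.] mean [66.4 47.9] mid [65.2 45.8] size [ 7. 17.]
grey 168 [319. 238.] mean [-34.7  94.1] mid [-34.7  93.8] size [45. 46.]
side tcp tray [-35.8 131.1] [0.5153 0.1775 0.1603] f [ 0.5 -0.5  0.3] t 17.35
deck z 0.0772
brass/yel 33 [301. 187.] mean [ 27.1 111. ] mid [ 28.8 111.4] size [23. 19.]
brass/yel 25 [320. 197.] mean [65.  41.8] mid [64.  44.2] size [12. 28.]
brass/yel 22 [329. 212.] mean [ 64.4 -50.3] mid [ 63.9 -48.4] size [12. 19.]
brass/yel 72 [298. 225.] mean [-39.  -92.7] mid [-37.3 -90. ] size [28. 28.]
grey 106 [282. 194.] mean [-37.7  92.7] mid [-38.2  97.6] size [45. 65.]
wrist tcp tray [-35.5 130.8] [0.5156 0.1772 0.1602] f [ 0.4 -0.1  0.1] t 17.4
deck z 0.0801
brass/yel 1363 [372. 229.] mean [ 27.4 130.1] mid [ 29.8 127.2] size [33. 33.]
grey 459 [376. 236.] mean [ 29.9 126.2] mid [ 29.8 125.8] size [16. 16.]
grey 1440 [275. 262.] mean [-36.2 104. ] mid [-36.1 102.6] size [32. 30.]
```

View pics/scene_h.png

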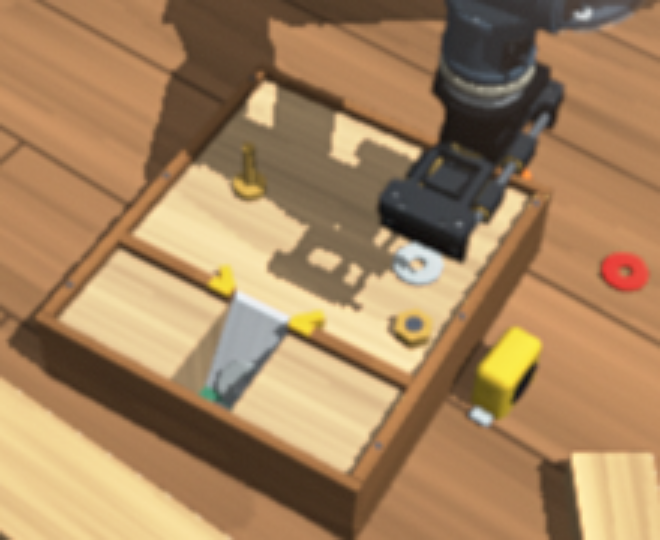

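View pics/side_h.png

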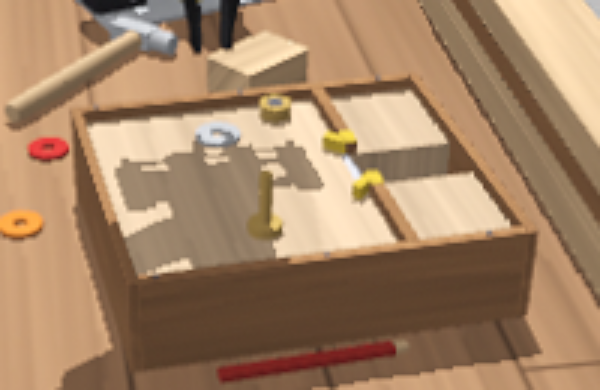

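>>> move_arm(moves=[{"hand":22,"x":0.02,"y":0,"z":0.6,"wx":0,"wy":0,"wz":0},{"hand":22,"x":0,"y":0,"z":0.8,"wx":0,"wy":0,"wz":0},{"hand":22,"x":0,"y":0,"z":0.7,"wx":0,"wy":0,"wz":0},{"hand":22,"x":0,"y":0,"z":0.5,"wx":0,"wy":0,"wz":0},{"hand":22,"x":0,"y":0,"z":0.3,"wx":0,"wy":0,"wz":0},{"hand":22,"x":0,"y":0,"z":0.2,"wx":0,"wy":0,"wz":0},{"hand":22,"x":0,"y":0,"z":0,"wx":0,"wy":0,"wz":0}])

```text
time_s: 18.15
position: [0.5147, 0.1778, 0.0822]
tcp_rot: [[-0.095, 0.995, -0.001], [0.995, 0.095, -0.0], [-0.0, -0.001, -1.0]]
force: [-0.1, -0.4, -0.2]
opening: 0.251
```

```bash
python3 look.py i wrist side
```

```text
wrist tcp tray [-36.4 131.5] [0.5147 0.1778 0.0822] f [-0.1 -0.4 -0.2] t 18.15
deck z 0.0802
brass/yel 73 [418. 250.] mean [ 30.3 142.3] mid [ 29.8 142. ] size [9. 3.]
grey 1306 [276. 331.] mean [-36.7 100.8] mid [-36.8  99.2] size [30. 20.]
side tcp tray [-36.2 131.6] [0.5149 0.1779 0.0827] f [0.4 0.  0.6] t 18.2
deck z 0.0772
brass/yel 37 [302. 187.] mean [ 28.2 112.5] mid [ 30.6 116. ] size [25. 24.]
brass/yel 23 [320. 197.] mean [64.5 41.4] mid [64.6 42.8] size [11. 20.]
brass/yel 21 [329. 213.] mean [ 64.6 -49.7] mid [ 64.  -49.3] size [10. 17.]
brass/yel 76 [298. 225.] mean [-38.4 -92.9] mid [-37.  -90.2] size [29. 31.]
grey 98 [282. 194.] mean [-38.  90.] mid [-37.9  92.5] size [44. 52.]
```

View pics/side_i.png

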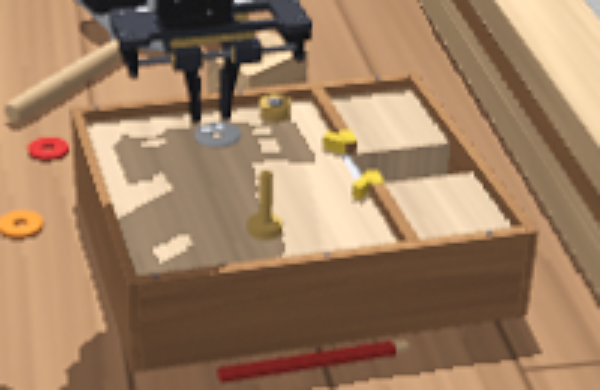

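View pics/wrist_i.png

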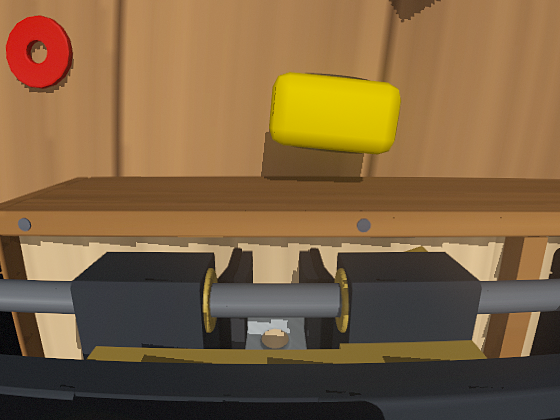

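>>> move_arm(moves=[{"hand":22,"x":-0.1,"y":0,"z":0,"wx":0,"wy":0,"wz":0},{"hand":22,"x":-0.1,"y":0,"z":0,"wx":0,"wy":0,"wz":0},{"hand":22,"x":-0.1,"y":0,"z":0,"wx":0,"wy":0,"wz":0},{"hand":22,"x":-0.15,"y":0,"z":0,"wx":0,"wy":0,"wz":0},{"hand":22,"x":-0.2,"y":0,"z":0,"wx":0,"wy":0,"wz":0},{"hand":22,"x":-0.25,"y":0,"z":0,"wx":0,"wy":0,"wz":0},{"hand":22,"x":-0.25,"y":0,"z":0,"wx":0,"wy":0,"wz":0},{"hand":22,"x":-0.25,"y":0,"z":0,"wx":0,"wy":0,"wz":0},{"hand":22,"x":-0.25,"y":0,"z":0,"wx":0,"wy":0,"wz":0},{"hand":22,"x":-0.25,"y":0,"z":0,"wx":0,"wy":0,"wz":0},{"hand":22,"x":-0.25,"y":0,"z":0,"wx":0,"wy":0,"wz":0},{"hand":22,"x":-0.25,"y":0,"z":0,"wx":0,"wy":0,"wz":0},{"hand":22,"x":-0.25,"y":0,"z":0,"wx":0,"wy":0,"wz":0},{"hand":22,"x":-0.25,"y":0,"z":0,"wx":0,"wy":0,"wz":0},{"hand":22,"x":-0.25,"y":0,"z":0,"wx":0,"wy":0,"wz":0},{"hand":22,"x":-0.25,"y":0,"z":0,"wx":0,"wy":0,"wz":0},{"hand":22,"x":-0.25,"y":0,"z":0,"wx":0,"wy":0,"wz":0},{"hand":22,"x":-0.2,"y":0,"z":0,"wx":0,"wy":0,"wz":0},{"hand":22,"x":-0.1,"y":0,"z":0,"wx":0,"wy":0,"wz":0},{"hand":22,"x":-0.05,"y":0,"z":0,"wx":0,"wy":0,"wz":0}])

```text
time_s: 20.25
position: [0.5242, 0.0781, 0.0825]
tcp_rot: [[-0.095, 0.995, -0.0], [0.995, 0.095, 0.0], [0.0, -0.0, -1.0]]
force: [-0.1, 1.2, 0.3]
opening: 0.247
```

```bash
python3 look.py j side
```

```text
side tcp tray [-36.5  31.3] [0.5242 0.0781 0.0825] f [-0.1  1.2  0.3] t 20.25
deck z 0.0772
brass/yel 24 [320. 197.] mean [64.4 42.3] mid [64.7 43.4] size [10. 20.]
brass/yel 22 [329. 212.] mean [ 64.8 -49.3] mid [ 64.3 -47.2] size [11. 16.]
brass/yel 79 [298. 225.] mean [-37.8 -92.2] mid [-36.9 -89.9] size [28. 28.]
grey 113 [289. 209.] mean [-39.4   1.2] mid [-37.5   6.4] size [46. 60.]
```

View pics/side_j.png

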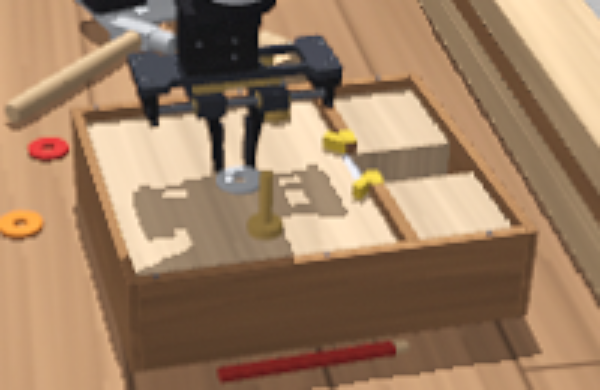

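>>> move_arm(moves=[{"hand":22,"x":0.2,"y":0,"z":0,"wx":0,"wy":0,"wz":0},{"hand":22,"x":0.2,"y":0,"z":0,"wx":0,"wy":0,"wz":0},{"hand":22,"x":0,"y":0,"z":-0.7,"wx":0,"wy":0,"wz":0},{"hand":22,"x":0,"y":0,"z":-0.8,"wx":0,"wy":0,"wz":0},{"hand":22,"x":0,"y":0,"z":-0.8,"wx":0,"wy":0,"wz":0},{"hand":22,"x":0,"y":0,"z":-0.8,"wx":0,"wy":0,"wz":8.5},{"hand":22,"x":0,"y":0,"z":0,"wx":0,"wy":0,"wz":8.5},{"hand":22,"x":0,"y":0,"z":0,"wx":0,"wy":0,"wz":8.5},{"hand":22,"x":0,"y":0,"z":0,"wx":0,"wy":0,"wz":8.5},{"hand":22,"x":0,"y":0,"z":0,"wx":0,"wy":0,"wz":8.5},{"hand":22,"x":0,"y":0,"z":0,"wx":0,"wy":0,"wz":8.5},{"hand":22,"x":0,"y":0,"z":0,"wx":0,"wy":0,"wz":8.5},{"hand":22,"x":0,"y":0,"z":0,"wx":0,"wy":0,"wz":8.5},{"hand":22,"x":0,"y":0,"z":0,"wx":0,"wy":0,"wz":8.5},{"hand":22,"x":0,"y":0,"z":0,"wx":0,"wy":0,"wz":8.5},{"hand":22,"x":0,"y":0,"z":0,"wx":0,"wy":0,"wz":5},{"hand":22,"x":-0.83,"y":0.79,"z":0,"wx":0,"wy":0,"wz":0},{"hand":22,"x":-0.83,"y":0.79,"z":0,"wx":0,"wy":0,"wz":0},{"hand":22,"x":0,"y":0,"z":0,"wx":0,"wy":0,"wz":0},{"hand":22,"x":0,"y":0,"z":0,"wx":0,"wy":0,"wz":0}])

```text
time_s: 22.3
position: [0.4857, 0.0453, 0.1602]
tcp_rot: [[0.995, 0.095, 0.0], [0.095, -0.995, 0.0], [0.0, -0.0, -1.0]]
force: [-0.2, 0.5, 0.1]
opening: 0.252
```

```bash
python3 look.py k wrist
```

```text
wrist tcp tray [-78.    2.4] [0.4857 0.0453 0.1602] f [-0.2  0.5  0.1] t 22.3
deck z 0.0801
brass/yel 80 [199.   3.] mean [59.  48.4] mid [59.8 49.3] size [5. 9.]
brass/yel 82 [356.   3.] mean [ 58.9 -44.9] mid [ 59.5 -46. ] size [ 5. 10.]
brass/yel 2035 [78. 57.] mean [ 29.  122.5] mid [ 31.5 125.8] size [36. 35.]
brass/yel 1613 [407. 161.] mean [-35.  -80.4] mid [-36.7 -85.9] size [32. 35.]
grey 543 [71. 56.] mean [ 29.8 125.9] mid [ 29.8 126.2] size [16. 17.]
grey 3435 [276. 162.] mean [-37.   3.] mid [-38.1   3. ] size [47. 45.]
```

View pics/wrist_k.png

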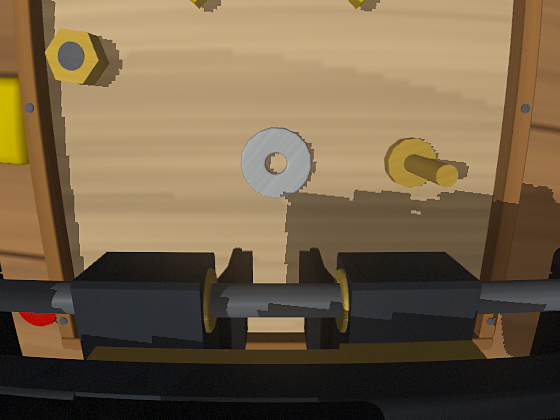

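>>> move_arm(moves=[{"hand":22,"x":0,"y":0.02,"z":0.6,"wx":0,"wy":0,"wz":0},{"hand":22,"x":0,"y":0,"z":0.8,"wx":0,"wy":0,"wz":0},{"hand":22,"x":0,"y":0,"z":0.7,"wx":0,"wy":0,"wz":0},{"hand":22,"x":0,"y":0,"z":0.5,"wx":0,"wy":0,"wz":0},{"hand":22,"x":0,"y":0,"z":0.3,"wx":0,"wy":0,"wz":0},{"hand":22,"x":0,"y":0,"z":0.2,"wx":0,"wy":0,"wz":0},{"hand":22,"x":0.1,"y":0,"z":0,"wx":0,"wy":0,"wz":0},{"hand":22,"x":0.1,"y":0,"z":0,"wx":0,"wy":0,"wz":0},{"hand":22,"x":0.1,"y":0,"z":0,"wx":0,"wy":0,"wz":0},{"hand":22,"x":0.15,"y":0,"z":0,"wx":0,"wy":0,"wz":0},{"hand":22,"x":0.2,"y":0,"z":0,"wx":0,"wy":0,"wz":0},{"hand":22,"x":0.25,"y":0,"z":0,"wx":0,"wy":0,"wz":0},{"hand":22,"x":0.25,"y":0,"z":0,"wx":0,"wy":0,"wz":0},{"hand":22,"x":0.25,"y":0,"z":0,"wx":0,"wy":0,"wz":0},{"hand":22,"x":0.25,"y":0,"z":0,"wx":0,"wy":0,"wz":0},{"hand":22,"x":0.2,"y":0,"z":0,"wx":0,"wy":0,"wz":0},{"hand":22,"x":0.1,"y":0,"z":0,"wx":0,"wy":0,"wz":0}])

```text
time_s: 24.05
position: [0.5351, 0.0493, 0.0825]
tcp_rot: [[0.995, 0.096, 0.001], [0.096, -0.995, -0.0], [0.001, 0.0, -1.0]]
force: [-1.6, -0.1, 0.5]
opening: 0.25
```

```bash
python3 look.py l wrist
```

```text
wrist tcp tray [-28.5   1.6] [0.5351 0.0493 0.0825] f [-1.6 -0.1  0.5] t 24.05
deck z 0.0801
brass/yel 1308 [164.  58.] mean [64.7 46.5] mid [63.7 49. ] size [13. 25.]
brass/yel 1342 [389.  58.] mean [ 64.6 -42.7] mid [ 63.6 -45.5] size [13. 26.]
brass/yel 2419 [ 18. 150.] mean [ 29.3 114.5] mid [ 29.6 118.4] size [33. 21.]
brass/yel 512 [470. 265.] mean [-24.7 -89.3] mid [-26.1 -90.5] size [12. 21.]
grey 74 [  1. 153.] mean [ 28.7 119.4] mid [ 28.8 119.4] size [9. 4.]
grey 6457 [274. 208.] mean [1.8 2.8] mid [-0.9  3.3] size [47. 45.]
```

View pics/wrist_l.png

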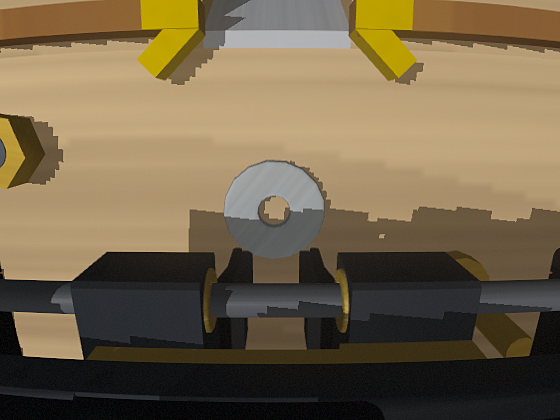

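>>> move_arm(moves=[{"hand":22,"x":0.1,"y":0,"z":0,"wx":0,"wy":0,"wz":0},{"hand":22,"x":0.2,"y":0,"z":0,"wx":0,"wy":0,"wz":0},{"hand":22,"x":0.25,"y":0,"z":0,"wx":0,"wy":0,"wz":0},{"hand":22,"x":0.3,"y":0,"z":0,"wx":0,"wy":0,"wz":0},{"hand":22,"x":0.3,"y":0,"z":0,"wx":0,"wy":0,"wz":0},{"hand":22,"x":0.3,"y":0,"z":0,"wx":0,"wy":0,"wz":0},{"hand":22,"x":0.3,"y":0,"z":0,"wx":0,"wy":0,"wz":0},{"hand":22,"x":0.3,"y":0,"z":0,"wx":0,"wy":0,"wz":0},{"hand":22,"x":0.3,"y":0,"z":0,"wx":0,"wy":0,"wz":0},{"hand":22,"x":0.3,"y":0,"z":0,"wx":0,"wy":0,"wz":0},{"hand":22,"x":0.3,"y":0,"z":0,"wx":0,"wy":0,"wz":0},{"hand":22,"x":0.3,"y":0,"z":0,"wx":0,"wy":0,"wz":0},{"hand":22,"x":0.3,"y":0,"z":0,"wx":0,"wy":0,"wz":0},{"hand":22,"x":0.2,"y":0,"z":0,"wx":0,"wy":0,"wz":0},{"hand":22,"x":0.1,"y":0,"z":0,"wx":0,"wy":0,"wz":0},{"hand":22,"x":0,"y":0,"z":0,"wx":0,"wy":0,"wz":0},{"hand":22,"x":0,"y":0,"z":0,"wx":0,"wy":0,"wz":0}])

```text
time_s: 25.8
position: [0.6297, 0.0585, 0.0824]
tcp_rot: [[0.995, 0.096, -0.001], [0.096, -0.995, 0.0], [-0.001, -0.0, -1.0]]
force: [0.4, 0.2, 0.8]
opening: 0.248
```

```bash
python3 look.py m wrist
```

```text
wrist tcp tray [66.7  1.7] [0.6297 0.0585 0.0824] f [0.4 0.2 0.8] t 25.8
deck z 0.0802
brass/yel 1670 [ 47. 330.] mean [ 36.  116.3] mid [ 28.9 120.2] size [36. 24.]
grey 482 [ 29. 344.] mean [ 30.2 124.8] mid [ 30.  124.2] size [16. 13.]
```

View pics/wrist_m.png

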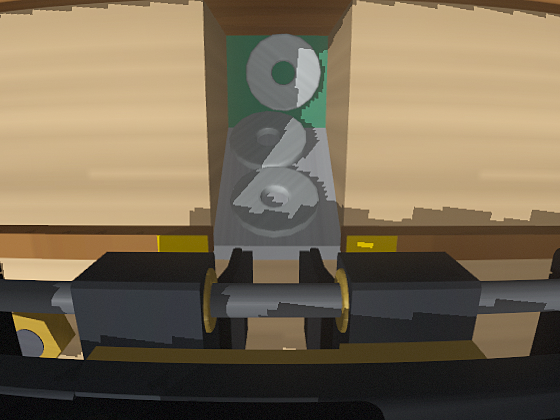

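```bash
cat > zz.py <<'E'
import sys
from h import *
c=pickle.load(open(sys.argv[1],'rb'));W=cloud(c,wpose(c));T=w2t(W)*1000
hsv=rgb2(c);m=(hsv[...,1]<45)&(T[...,0]>78)&(T[...,0]<190)&(abs(T[...,1])<34)
for k in range(78,190,5):
    q=m&(T[...,0]>=k)&(T[...,0]<k+5)
    if q.sum()>5: print(k,q.sum(),np.percentile(W[q][:,2]*1000,[5,50,95]).round(1),'ramp',round(80-(k+2.5-77)*1.428,1))
E
python3 zz.py wrist_m.pkl
```

```text
78 1898 [ 72.4  76.7 160.1] ramp 75.0
83 2098 [ 66.3  76.8 195.4] ramp 67.9
88 18906 [ 70.8 190.4 196.9] ramp 60.7
93 7573 [ 55.2 170.5 176.9] ramp 53.6
98 6680 [ 49.6 175.4 176.9] ramp 46.4
103 4557 [ 38.2 169.8 176.1] ramp 39.3
108 1085 [29.6 36.  46.1] ramp 32.2
113 1006 [22.7 35.2 39.4] ramp 25.0
118 968 [15.1 30.  34. ] ramp 17.9
123 880 [ 8.9 23.6 28.4] ramp 10.7
128 646 [ 6.5 20.  23. ] ramp 3.6
133 456 [11.9 14.9 17.8] ramp -3.5
138 177 [ 8.8 10.5 12. ] ramp -10.7
143 409 [ 9.8 11.1 12.1] ramp -17.8
148 522 [ 9.9 11.1 12.3] ramp -25.0
153 547 [ 9.7 11.  12.3] ramp -32.1
158 458 [ 9.5 11.  12.1] ramp -39.2
163 481 [ 9.6 11.  12.2] ramp -46.4
168 575 [ 9.3 10.9 12.2] ramp -53.5
173 535 [ 9.8 11.  12.2] ramp -60.7
178 398 [ 9.7 11.  12.2] ramp -67.8
183 74 [ 6.1 10.6 11.8] ramp -74.9
```

>>> move_arm(moves=[{"hand":22,"x":-0.2,"y":0,"z":0,"wx":0,"wy":0,"wz":0},{"hand":22,"x":0,"y":0,"z":-0.6,"wx":0,"wy":0,"wz":0},{"hand":22,"x":0,"y":0,"z":-0.8,"wx":0,"wy":0,"wz":0},{"hand":22,"x":0,"y":0,"z":-0.8,"wx":0,"wy":0,"wz":0},{"hand":22,"x":0,"y":0,"z":-0.8,"wx":0,"wy":0,"wz":0},{"hand":22,"x":0,"y":0,"z":-0.8,"wx":0,"wy":0,"wz":0},{"hand":22,"x":0,"y":0,"z":0,"wx":0,"wy":0,"wz":0},{"hand":22,"x":0,"y":0,"z":0,"wx":0,"wy":0,"wz":0}])

```text
time_s: 26.65
position: [0.6251, 0.058, 0.1784]
tcp_rot: [[0.995, 0.096, 0.001], [0.096, -0.995, -0.0], [0.001, 0.0, -1.0]]
force: [0.5, 0.3, 1.1]
opening: 0.255
```

```bash
python3 look.py n wrist side;python3 zz.py wrist_n.pkl
```

```text
wrist tcp tray [62.   1.6] [0.6251 0.058  0.1784] f [0.5 0.3 1.1] t 26.65
deck z 0.0801
brass/yel 266 [210. 215.] mean [65.1 48.1] mid [63.9 48.6] size [12. 22.]
brass/yel 266 [343. 215.] mean [ 65.  -44.7] mid [ 61.7 -43.5] size [17. 19.]
brass/yel 674 [108. 247.] mean [ 40.3 125.4] mid [ 36.6 127.5] size [20. 33.]
side tcp tray [61.4  1.7] [0.6245 0.058  0.1774] f [-0.5  0.4  0.4] t 26.7
deck z 0.0773
brass/yel 32 [301. 187.] mean [ 27.  111.4] mid [ 29.  111.4] size [23. 16.]
brass/yel 25 [320. 197.] mean [64.6 41.5] mid [64.5 43.2] size [11. 18.]
brass/yel 23 [329. 213.] mean [ 63.5 -49.5] mid [ 63.2 -49.1] size [13. 16.]
brass/yel 56 [298. 225.] mean [-37.7 -94.9] mid [-36.9 -94.1] size [29. 22.]
78 1221 [ 73.3  79.1 291.5] ramp 75.0
83 13790 [265.1 287.1 292.5] ramp 67.9
88 6570 [ 70.  270.8 272.9] ramp 60.7
93 5693 [ 60.8 271.8 273. ] ramp 53.6
98 2557 [ 47.6 270.  272.5] ramp 46.4
103 593 [35.8 46.2 53.1] ramp 39.3
108 462 [30.  36.  45.1] ramp 32.2
113 487 [22.9 35.4 39.5] ramp 25.0
118 463 [15.5 30.2 34.3] ramp 17.9
123 450 [ 9.  23.4 28.7] ramp 10.7
128 326 [ 6.2 19.6 22.5] ramp 3.6
133 208 [11.6 14.7 17.5] ramp -3.5
138 105 [ 5.1 10.4 12. ] ramp -10.7
143 208 [ 9.4 11.1 12.3] ramp -17.8
148 266 [10.  11.1 12.3] ramp -25.0
153 269 [ 9.6 11.1 12.3] ramp -32.1
158 230 [ 9.6 11.  12.2] ramp -39.2
163 238 [ 9.6 11.  12.3] ramp -46.4
168 299 [ 9.6 11.1 12.3] ramp -53.5
173 258 [ 9.9 11.1 12.6] ramp -60.7
178 195 [ 9.9 11.1 12.5] ramp -67.8
183 37 [ 6.9 10.7 11.9] ramp -74.9
```

View pics/wrist_n.png

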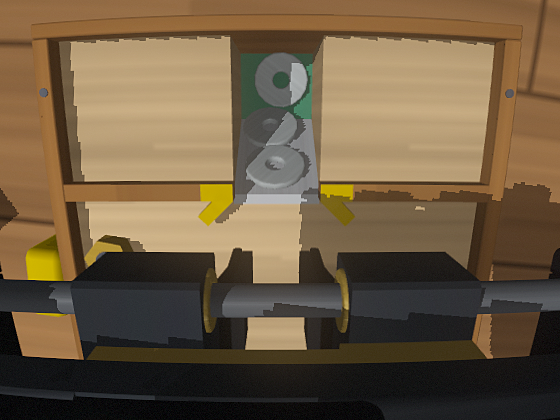

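View pics/side_n.png

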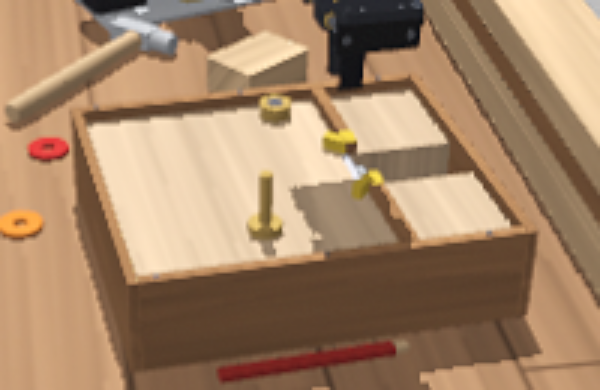

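```bash
python3 - <<'E'
from h import *
for f,pts in (('wrist_n.pkl',[(276,148),(250,165),(303,165),(276,185),(276,180),(255,185),(276,190)]),('wrist_m.pkl',[(275,170),(237,200),(316,200),(275,230),(275,240)])):
    c=pickle.load(open(f,'rb'));W=cloud(c,wpose(c));T=w2t(W)*1000
    for u,v in pts: print(u,v,T[v,u].round(),(W[v,u,2]*1000).round(1))
E
```

```text
276 148 [107.   2.] 46.9
250 165 [96. 21.] 63.5
303 165 [ 96. -19.] 64.0
276 185 [84.  2.] 80.7
276 180 [87.  2.] 77.0
255 185 [82. 17.] 72.3
276 190 [79.  2.] 77.2
275 170 [108.   3.] 46.1
237 200 [96. 22.] 63.9
316 200 [ 96. -18.] 64.1
275 230 [85.  3.] 80.8
275 240 [79.  3.] 78.1
```

```bash
python3 -c "
from rig import order
print(order.hand_in())"
```

```text
the job is handed in; nothing more can be done
None
```

I pushed all three steel washers one at a time through the gate into the slot, and I've handed the job in. Nothing was lifted or carried, and the run took about 27 s of the 72 s allowed. I used two fingertips set 22 mm apart. The washer near the +y rail took two pushes: first across the tray to line it up with the gate, then through it.

- **Washers:** In the last wrist pictures, one lies flat on the slot's green floor. The second rests at the foot of the ramp. The third leans on the ramp against the second and is not on the floor. I measured the third's centre at about 62 mm, which is 10 mm under the 72 mm limit, and it had not moved between two pictures 0.85 s apart.
- **Bolt and nut:** The bolt is upright, and both bolt and nut are where they started to within about 3 mm, which is as fine as the cameras resolve.
- **Other things on the bench:** I didn't measure these, but the last side view shows nothing out of place. The arm's route kept it clear of them.
- **Arm:** The fingers are about 98 mm above the deck, touching nothing, and the force readings were around 1 N, which is just noise.
- **Disagreements:** The side camera reads the deck about 3 mm lower than the wrist camera does. Positions from the different cameras mostly agreed to 2–3 mm. The side view put the bolt and nut up to about 8 mm and 15 mm off in y, but its readings did not change during the run.

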